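# Clear a painting panel and set straightedge and square to its edges

### The arm

A 7-joint arm with a two-finger parallel gripper is mounted at the origin on the work surface. World frame = base frame: x ahead of the robot, y to its left, z up, the work surface at z = 0. Lengths are in m, angles in rad, forces in N, time in s.
With the tool pointing down it reaches from about 0.4 to 0.85 m from the base axis. Payload 10.4 kg.
Tool frame: the origin (TCP) lies midway between the tips of the shut fingers; the grasp point (between the pads) lies 19 mm behind it (manip.tcp_to_grasp is the distance from the TCP to the grasp point, in m); z points along the fingers, y is the line along which they close (so a half turn about z gives the same grasp; the last joint's range is limited). The gripper opens to 85 mm and grips with 20 to 120 N. Pads are 22 mm wide; open, the fingers measure 114 mm over their backs; the gripper's body (76 mm by 85 mm) begins 54 mm behind the grasp point. The pads swing forward as they close: fully open they stand 13 mm farther back than shut.
Start: joints at [-0.023, 0.332, -0.065, 1.46, 0.022, 1.35, -0.088], TCP at [0.625, 0, 0.205] pointing down, gripper open.
Joint ranges: [-2.6, 2.6], [-0.5, 2.12], [-1.47, 1.34], [0.16, 2.42], [-1.27, 4.41], [0.06, 2.06], [-2.6, 2.6]. Speed limits (rad/s): [2.22, 2.22, 2.79, 2.79, 3.14, 3.14, 3.14].

### API

Orientations are given as a unit quaternion [x, y, z, w].
In Python, from workcell import manip gives the robot as it stands.
- The arm moves only by the shell command python3 -m jog 'ROWS' [FORCE]. ROWS is a JSON object of lists of equal length, an entry for each row: "offset": the shift along the world's x, y, z in m, a list of three; "yaw": the turn about the world's z in degrees; "jaw": the closure, from 0 (fully open) to 1 (shut). A call has 1 to 20 rows; each row shifts and turns the commanded pose from where the row before left it; what a row does not reach is not made up. A row lasts 1/12 s, in which the tool goes at most 41.7 mm and 7.16 degrees, less where a joint would pass 70% of its speed; a pose out of reach is approached as far as the arm can. A call is refused whole if a number of a shift passes 0.0417 or a number of a turn 7.16, either way. A call with a gripper value outside its range is refused whole. The fingers move at their own pace and stop on an object; FORCE is the grip in N (left out, the last holds). Time passes only in rows, so rows that do not move let the fingers close. It gives the time, the measured TCP pose, the force, the opening and the grip force at its end, in the units of the state.
- manip.get_obs(): the state, without advancing time (a new reading comes with each control period).
- manip.camera(name): name is "scene" or "side" or "wrist"; returns a dict with "frame" (400x640x3 uint8, red, green, blue), "camera_matrix" (3x3 intrinsics, pixels), "eye" and "attitude" of the camera in the world; the wrist camera has in their place "hand_eye" (4x4, takes a point from camera to tool coordinates, whose origin is the TCP and whose axes are the flange's). Camera axes: x right, y up, looking along -z (the intrinsics and any distortion apply to the point x, -y, -z); pixel columns grow to the right and rows downward; lengths in m; the calibration is good to about 2 mm. The wrist camera is an equidistant fisheye: a pixel r from the principal point sees the ray r / f radians off the axis. A picture is of the moment at which its call begins: read the wrist's pose just before it. There is no depth.
- manip.hand_in(): hands the job in; it is judged then, once.
Trained networks look in a picture, given as the dict that the camera call returned (one of the last four; its "shot" number tells which), for a name from the list of things; names that differ only in an ending like _2 or _b are one class to them, and where a whole thing is asked for, a point or a joint stands for the part that bears it (a point fixed in the world has none). Each returns a list of dicts, best first, with "score" (0 to 1); they miss things now and then, are a little off and sometimes report something else, mostly with a low value. They report only what shows in the picture. A call takes as long as a camera call. They do not tell look-alikes from the thing itself.
- manip.masks_of(picture, name): "region" (400x640 bool, what is visible of it).
- manip.tip_of(picture, name): "at" ([x, y, z] in m, in world coordinates, good to about 4 mm: a listed point, or the origin of a listed thing).
The state is a dict: "clock": time; "joint_pos": joint angles; "joint_velocities": joint speeds; "tau": joint torques, N m; "position": TCP position; "ee_rot": TCP orientation; "ft_force": force on the tool from outside, world axes, zero at the start; "torque": the same for the moment, N m; "grip_width": opening from 0.0 (shut) to 1.0 (fully open); "grasp_force": force on a finger pad.
Only numpy, scipy, OpenCV 4.12 (cv2) and the standard library are available. Lean on these libraries where they do the work, as an engineer would, in place of code of your own. Each camera call takes 0.05 s, during which the arm holds its last target. There are 200 camera calls.

### The job

Get the painting panel ready for marking out: put every drawing tool that is lying about (two to four of them) into the open wooden tool box, then press the box's lid down until its catch clicks shut. Lay the straightedge on the table flush along the panel's long edge nearest the robot, roughly centred on it, and set the square with its stock flush against the panel's opposite, far long edge so that its blade lies across the panel and the stock is well within the length of that edge. Leave everything else on the table where it stands.

Things in the scene. Friction and masses are not known exactly. Their poses are not given: they have to be found in the camera images.
- panel: Fixed white-topped plywood painting panel flat on the table, 160 (x) x 240 (y) x 12 mm; does not move. Origin: centre of its underside. Its own x points away from the robot, so the near long edge is the face at own x = -80 mm, the far one at x = +80 mm; yaw within 0.2 rad of the world's.
- toolbox: Fixed open wooden tool box, 150 (x) x 220 (y) x 50 mm high, walls and floor 6 mm (inside 138 x 208 mm, 44 deep). Origin: centre of its underside. Own x points away from the robot, yaw within 0.2 rad; the lid hinges on the far (+x) rim, the catch is mid near (-x) wall. Panel and box may change sides of the table.
- lid (a joint): Lid angle: 0 shut, grows as it opens, 1.9 at most; starts at 1.6 to 1.85 (leaning back past upright). Stiff hinge: the lid stays where it is left, swings with 1 to 3 N at its free edge. Near the end its brass tongue meets a spring catch at about 0.07 rad; pressing near the front edge with 6 to 10 N snaps it past, to below 0.02 rad, where it stays.
- lid_hinge (a point): Middle of the lid's hinge line, on the box's far rim, 50 mm above the table. The hinge line is parallel to the box's own y.
- lid_front (a point): Point in the middle of the lid's outer (top) face, 10 mm in from its free edge, 140 mm from the hinge. The lid is a 150 x 220 x 9 mm board; a small brass tongue hangs 20 mm down over the middle of its free edge. With the lid open this face looks away from the robot.
- straightedge: Loose aluminium straightedge, 36 (x) x 200 (y) x 6 mm, same from both ends, with a dark wooden handle bar on top: 14 (x) x 70 (y) mm, centred, up to 38 mm above the underside. 0.15 to 0.31 kg. Origin: centre of the underside; long axis is own y; either 200 mm edge may lie against the panel.
- square: Loose metal try square. Stock: bar 26 (x) x 120 (y) x 38 mm high. Blade: 130 x 28 x 3 mm, out of the stock's -x face near its +y end (centre line at y = +46 mm), underside 14 mm above the stock's, so 2 mm over the panel when the stock stands on the table. 0.25 to 0.49 kg. Origin: centre of the stock's underside. At yaw 0 the blade points to the robot.
- blade_tip (a point): Middle of the free end of the square's blade (own x = -143, y = +46, z = 15.5 mm).
- graphite: Drawing tool: dark graphite block with a paper sleeve, 100 (x) x 18 (y) x 18 mm. Origin: centre of the underside, long axis own x. Starts on the panel; may be absent.
- cutter: Drawing tool: grey closed paper cutter, 100 (x) x 22 (y) x 18 mm, a steel nose sticks out 7 mm. Origin: centre of the underside, long axis own x. Starts on the panel; may be absent.
- eraser: Drawing tool: white eraser bar in a card sleeve, 70 (x) x 25 (y) x 18 mm. Origin: centre of the underside, long axis own x. Starts on the panel; may be absent.
- sander: Drawing tool: cork sanding block, 85 (x) x 26 (y) x 22 mm. Origin: centre of the underside, long axis own x. Starts on the panel; may be absent.
- inkpot: Bystander: small closed ink jar, 36 mm across, 45 mm high, standing between the task's things. Origin: centre of the underside, as for all bystanders.
- tape: Bystander: roll of paper tape lying flat, 84 mm across, 25 mm high.
- mug: Bystander: white mug, 76 mm across, 90 mm high.
- tin: Bystander: closed tin, 84 mm across, 100 mm high.
- tumbler: Bystander: glass tumbler, 70 mm across, 100 mm high.
There are look-alikes about, which are no part of the job. Leave any turquoise look-alike of the straightedge alone.

How it is judged:
By the outcome, as a careful person would: the job done as asked, in the order asked, and still so for the second after the job is handed in, with the robot touching nothing.
Of graphite, cutter, eraser, sander only 2 to 4 are there at a start; the rules pass over those that are not, and their reading is None.
At some moment in a run one of straightedge, square may be knocked a few centimetres aside while the robot is not near it.
Once in a run the grip may slacken for a moment while it holds something.
It also fails if it takes over 210 s, if anything falls off the work surface, if the arm or the gripper's body presses on something with over 40 N, if the wrist force passes 120 N, or if a joint passes its speed limit or range.

## Working session

There is one attempt and no reset: what is moved stays moved. The work goes in short steps, Python scripts to look and compute and a shell command to move; the robot and the scene stay as the last step left them, time stands still between calls to the robot, and variables do not carry over. Pictures are saved under pics/ and viewed, at most 17 in all, crops included, and the job is handed in when it is done.

```bash
ls; mkdir -p pics; cat > h.py <<'E'
import numpy as np, cv2
from workcell import manip
from scipy.spatial.transform import Rotation as R
def look(n):
    o=manip.get_obs(); p=manip.camera(n); p['o']=o; p['n']=n; return p
def save(p,f): cv2.imwrite('pics/'+f,p['frame'][:,:,::-1])
E
python3 - <<'E'
from h import *
o=manip.get_obs(); print(o['clock'],o['position'],o['ee_rot'],o['grip_width'])
for n in ['scene','side','wrist']:
    p=look(n); save(p,n+'0.png')
    print(n,{k:(np.round(v,4).tolist() if not isinstance(v,(str,int)) else v) for k,v in p.items() if k not in('frame','o','n')})
    for t in ['panel','toolbox','lid_hinge','lid_front','straightedge','square','blade_tip','graphite','cutter','eraser','sander','inkpot','tape','mug','tin','tumbler']:
        print(t,[(round(float(d['score']),2),np.round(d['at'],3).tolist()) for d in manip.tip_of(p,t)])
E
```

```text
pics
0.0 [ 6.24552087e-01 -3.81672760e-05  2.04293251e-01] [ 7.07128257e-01  7.07084900e-01 -5.61778280e-04 -5.06172921e-04] 1.0004974133254234
scene {'camera_matrix': [[476.8271, 0.0, 322.8381], [0.0, 476.8271, 205.1949], [0.0, 0.0, 1.0]], 'eye': [1.0534, 0.3238, 1.0475], 'attitude': [0.1371, 0.2476, 0.8281, 0.4839], 'shot': 1}
panel [(0.93, [0.523, 0.279, -0.002]), (0.56, [0.531, 0.364, 0.012])]
toolbox [(0.62, [0.51, -0.275, -0.002]), (0.56, [0.532, 0.362, 0.01]), (0.31, [0.588, -0.279, 0.052]), (0.26, [0.435, 0.021, -0.003]), (0.2, [0.732, 0.314, 0.0])]
lid_hinge [(0.87, [0.592, -0.282, 0.052]), (0.75, [0.727, 0.315, 0.001])]
lid_front [(0.95, [0.624, -0.282, 0.189])]
straightedge [(0.55, [0.436, 0.025, 0.0])]
square [(0.74, [0.563, -0.087, -0.001]), (0.66, [0.665, 0.02, 0.003]), (0.61, [0.768, -0.17, 0.002])]
blade_tip [(0.75, [0.534, 0.087, 0.015])]
graphite [(0.56, [0.514, 0.192, 0.013]), (0.25, [0.538, 0.25, 0.01]), (0.22, [0.792, -0.008, -0.005])]
cutter [(0.63, [0.536, 0.25, 0.01])]
eraser []
sander [(0.56, [0.531, 0.364, 0.013]), (0.29, [0.728, 0.312, 0.003])]
inkpot [(0.6
[... 1100 characters left out ...]
, 0.0, 318.6237], [0.0, 309.7069, 195.7604], [0.0, 0.0, 1.0]], 'hand_eye': [[0.001, 0.9534, 0.3019, 0.0768], [1.0, -0.0012, 0.0006, 0.0005], [0.001, 0.3019, -0.9534, -0.1691], [0.0, 0.0, 0.0, 1.0]], 'shot': 3}
panel [(0.24, [0.445, 0.021, 0.003])]
toolbox [(0.83, [0.514, -0.278, -0.0])]
lid_hinge [(0.71, [0.511, 0.191, 0.009])]
lid_front []
straightedge [(0.83, [0.441, 0.021, 0.003])]
square []
blade_tip [(0.95, [0.532, 0.085, 0.014])]
graphite [(0.81, [0.51, 0.193, 0.007])]
cutter []
eraser []
sander [(0.73, [0.51, 0.194, 0.009])]
inkpot [(0.63, [0.565, -0.083, -0.002])]
tape [(0.86, [0.794, -0.007, -0.001])]
mug []
tin [(0.59, [0.765, 0.156, 0.002])]
tumbler [(0.59, [0.769, -0.172, -0.0])]
```

View pics/scene0.png

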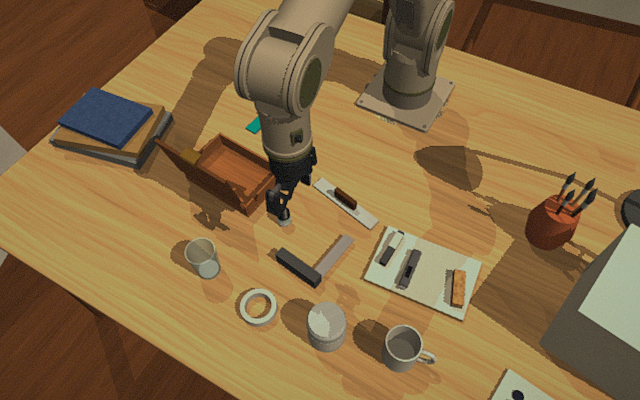

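View pics/side0.png

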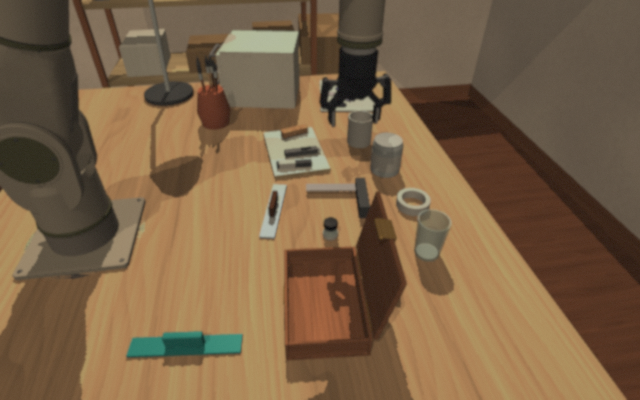

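View pics/wrist0.png

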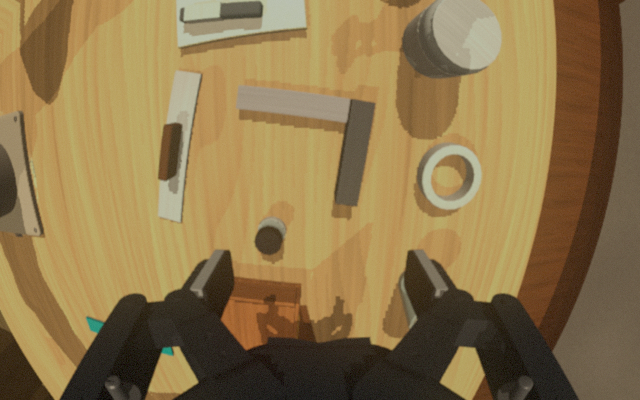

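The scene shows the panel on the left side of the table (px 425,272) carrying three tools: graphite (390,248), cutter (408,268) and sander (458,288). The box is on the right (225,170) with its lid open. The straightedge is at (345,203) and the square at (310,262). The inkpot sits between the box and the straightedge, and the turquoise look-alike is at (255,125). Next I'll put the wrist camera over the panel.

```bash
cat >> h.py <<'E'
def rays(p,px):
    px=np.atleast_2d(np.asarray(px,float)); K=p['camera_matrix']
    u=(px[:,0]-K[0,2])/K[0,0]; v=(px[:,1]-K[1,2])/K[1,1]
    if 'hand_eye' in p:
        r=np.hypot(u,v)+1e-12; d=np.c_[np.sin(r)*u/r,-np.sin(r)*v/r,-np.cos(r)]
        T=np.eye(4);T[:3,:3]=R.from_quat(p['o']['ee_rot']).as_matrix();T[:3,3]=p['o']['position'];T=T@np.array(p['hand_eye'])
        return T[:3,3],d@T[:3,:3].T
    d=np.c_[u,-v,-np.ones_like(u)]
    return np.array(p['eye']),d@R.from_quat(p['attitude']).as_matrix().T
def onplane(p,px,z):
    e,d=rays(p,px); return (e+d*((z-e[2])/d[:,2])[:,None])[:,:2]
def yawof(p,name,z,near=None):
    "min-area rect of each mask on plane z: centre, long-axis yaw deg in (-90,90], size"
    out=[]
    for m in manip.masks_of(p,name):
        ys,xs=np.nonzero(m['region'])
        if len(xs)<30: continue
        w=onplane(p,np.c_[xs,ys],z)
        (c,s,a)=cv2.minAreaRect((w*1000).astype(np.float32))
        if s[0]<s[1]: a+=90
        a=(a+90)%180-90
        if near is not None and np.hypot(*(np.array(c)/1000-near))>.06: continue
        out.append((round(m['score'],2),np.round(c,0).tolist(),round(a,1),np.round(sorted(s),0).tolist()))
    return out
def pts(p,names):
    for t in names: print(p['n'],t,[(round(float(d['score']),2),np.round(np.array(d['at'])*1000).tolist()) for d in manip.tip_of(p,t)])
E
python3 -m jog '{"offset":[[-0.02,0.04,0.01],[-0.02,0.04,0.01],[-0.02,0.04,0.01],[-0.02,0.04,0.01],[-0.02,0.04,0.01],[0,0,0],[0,0,0]],"yaw":[0,0,0,0,0,0,0],"jaw":[0,0,0,0,0,0,0]}' 40
python3 - <<'E'
from h import *
p=look('wrist'); save(p,'wrist1.png'); print(p['o']['position'])
pts(p,['panel','graphite','cutter','sander','eraser'])
for t,z in [('panel',.012),('graphite',.03),('cutter',.03),('sander',.034)]: print(t,yawof(p,t,z))
for n in ['scene','side']:
    q=look(n)
    for t,z in [('panel',.012),('toolbox',.05),('graphite',.025),('cutter',.025),('sander',.025),('straightedge',.005)]: print(n,t,yawof(q,t,z))
E
```

```text
clock: 3.13
position: [0.5332, 0.1847, 0.2515]
ee_rot: [0.705, 0.709, 0.001, 0.0]
ft_force: [0.3, -0.9, -0.3]
grip_width: 0.999
grasp_force: 0.0
[0.53323209 0.18474695 0.25152836]
wrist panel [(0.61, [522.0, 277.0, -2.0])]
wrist graphite [(0.72, [515.0, 194.0, 8.0])]
wrist cutter [(0.66, [542.0, 253.0, 8.0])]
wrist sander [(0.76, [529.0, 367.0, 7.0])]
wrist eraser []
panel [(0.69, [523.0, 279.0], -85.4, [163.0, 244.0]), (0.36, [757.0, 321.0], 61.2, [121.0, 125.0])]
graphite [(0.6, [511.0, 191.0], -2.3, [23.0, 99.0])]
cutter [(0.69, [542.0, 250.0], 3.8, [22.0, 105.0]), (0.57, [511.0, 190.0], -1.9, [22.0, 99.0])]
sander [(0.75, [532.0, 364.0], 17.9, [31.0, 85.0])]
scene panel [(0.56, [524.0, 279.0], -86.0, [170.0, 243.0])]
scene toolbox [(0.76, [519.0, -325.0], 84.7, [169.0, 373.0]), (0.26, [525.0, 193.0], -2.1, [22.0, 102.0])]
scene graphite [(0.89, [511.0, 191.0], -1.6, [22.0, 107.0])]
scene cutter [(0.71, [542.0, 252.0], 0.8, [22.0, 104.0]), (0.71, [793.0, -8.0], 29.4, [84.0, 85.0])]
scene sander [(0.76, [532.0, 366.0], 17.9, [30.0, 94.0])]
scene straightedge [(0.73, [254.0, -327.0], -5.0, [50.0, 203.0]), (0.58, [439.0, 25.0], 75.3, [41.0, 199.0])]
side panel [(0.95, [524.0, 276.0], -86.1, [162.0, 257.0]), (0.25, [658.0, -161.0], 81.4, [96.0, 425.0]), (0.22, [543.0, 270.0], 4.4, [45.0, 108.0])]
side toolbox [(0.94, [568.0, -204.0], 83.3, [243.0, 427.0])]
side graphite [(0.83, [510.0, 188.0], -8.7, [39.0, 93.0])]
side cutter [(0.65, [540.0, 251.0], 4.0, [52.0, 105.0])]
side sander [(0.58, [534.0, 372.0], 18.3, [63.0, 97.0]), (0.33, [512.0, 190.0], -4.3, [42.0, 97.0]), (0.28, [745.0, 357.0], 74.8, [81.0, 232.0])]
side straightedge [(0.92, [255.0, -318.0], -6.1, [50.0, 203.0]), (0.78, [441.0, 27.0], 76.1, [42.0, 209.0]), (0.64, [799.0, -120.0], 58.1, [79.0, 178.0]), (0.5, [568.0, -65.0], 78.7, [33.0, 82.0])]
```

View pics/wrist1.png

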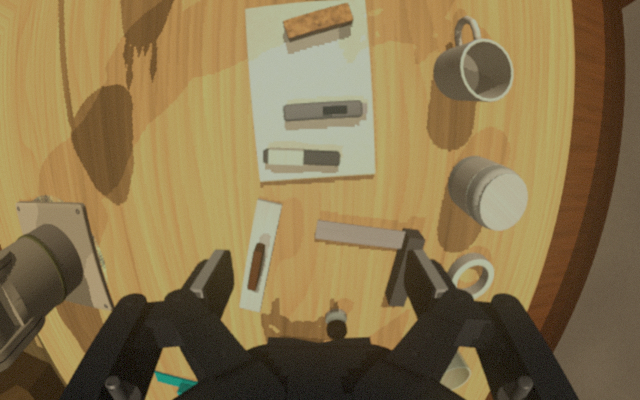

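The wrist view shows all three tools lying clear of each other on the panel: graphite (300,157), cutter (322,110) and sander (318,22). The panel's yaw is about 4.4 deg. I'll take the graphite first, with the jaws partly open so they clear the cutter.

```bash
python3 -m jog '{"offset":[[0,0,-0.01],[0,0,-0.01],[0,0,-0.01],[0,0,-0.01],[0,0,-0.01],[0,0,-0.01],[-0.01,0,-0.01],[-0.01,0,-0.01],[0,0.003,-0.01],[0,0.003,-0.01],[0,0,-0.01],[0,0,-0.01],[0,0,-0.01],[0,0,0],[0,0,0],[0,0,0]],"yaw":[7,7,7,7,7,7,7,7,7,7,7,7,4,0,0,0],"jaw":[0.5,0.5,0.5,0.5,0.5,0.5,0.5,0.5,0.5,0.5,0.5,0.5,0.5,0.5,0.5,0.5]}' 40
python3 - <<'E'
from h import *
p=look('wrist'); save(p,'wrist2.png'); o=p['o'];print(o['position'],R.from_quat(o['ee_rot']).as_euler('ZYX',degrees=True),o['joint_pos'])
pts(p,['graphite','cutter'])
for t,z in [('graphite',.03),('cutter',.03)]: print(t,yawof(p,t,z))
E
```

```text
clock: 5.67
position: [0.5144, 0.188, 0.1213]
ee_rot: [0.019, 1.0, 0.0, 0.0]
ft_force: [-0.3, 0.1, -0.2]
grip_width: 0.499
grasp_force: 0.0
[0.5144176  0.18799385 0.1212575 ] [1.77842444e+02 3.51323946e-02 1.79977555e+02] [-0.13462257  0.24786253 -0.34201309  1.76000693  0.09028319  1.14834514
  1.02915355]
wrist graphite [(0.62, [513.0, 194.0, 11.0])]
wrist cutter [(0.91, [538.0, 252.0, 8.0]), (0.71, [796.0, -8.0, -1.0]), (0.37, [441.0, 20.0, 4.0]), (0.26, [727.0, 315.0, -2.0])]
graphite [(0.82, [510.0, 190.0], -0.9, [20.0, 99.0])]
cutter [(0.59, [536.0, 248.0], 3.6, [25.0, 101.0])]
```

```bash
python3 -m jog '{"offset":[[-0.003,0.003,-0.02],[0,0,-0.02],[0,0,-0.02],[0,0,-0.02],[0,0,-0.015],[0,0,-0.01],[0,0,0],[0,0,0],[0,0,0],[0,0,0],[0,0,0],[0,0,0],[0,0,0],[0,0,0]],"yaw":[0,0,0,0,0,0,0,0,0,0,0,0,0,0],"jaw":[0.5,0.5,0.5,0.5,0.5,0.5,0.5,0.5,1,1,1,1,1,1]}' 50
python3 -m jog '{"offset":[[0,0,0.01],[0,0,0.02],[0,0,0.03],[0,0,0.03],[0,0,0.03],[0,0,0.03],[0,0,0]],"yaw":[0,0,0,0,0,0,0],"jaw":[1,1,1,1,1,1,1]}'
```

```text
clock: 7.08
position: [0.5112, 0.1909, 0.0158]
ee_rot: [0.017, 1.0, 0.0, 0.0]
ft_force: [0.1, 1.0, -0.4]
grip_width: -0.001
grasp_force: 0.0
clock: 7.67
position: [0.5138, 0.1923, 0.1727]
ee_rot: [0.017, 1.0, 0.002, 0.004]
ft_force: [1.3, 0.9, -0.2]
grip_width: 0.002
grasp_force: 0.0
```

```bash
python3 - <<'E'
from h import *
p=look('wrist'); save(p,'wrist3.png'); o=p['o'];print(o['position'])
for t,z in [('graphite',.03),('cutter',.03)]: print(t,yawof(p,t,z))
q=look('scene'); print(yawof(q,'graphite',.025)); pts(q,['graphite'])
q=look('side'); print(yawof(q,'graphite',.025)); pts(q,['graphite'])
E
```

```text
[0.51378384 0.19228536 0.17270717]
graphite [(0.73, [621.0, 48.0], -44.6, [92.0, 209.0]), (0.58, [510.0, 190.0], -2.4, [18.0, 99.0]), (0.58, [562.0, -81.0], -64.2, [36.0, 73.0])]
cutter [(0.7, [539.0, 249.0], 3.7, [24.0, 106.0])]
[(0.18, [757.0, 147.0], 29.3, [86.0, 112.0])]
scene graphite [(0.73, [514.0, 191.0, 13.0]), (0.53, [538.0, 250.0, 11.0]), (0.38, [664.0, 21.0, 2.0])]
[(0.71, [511.0, 188.0], -4.7, [45.0, 100.0])]
side graphite [(0.76, [510.0, 188.0, 12.0])]
```

View pics/wrist3.png

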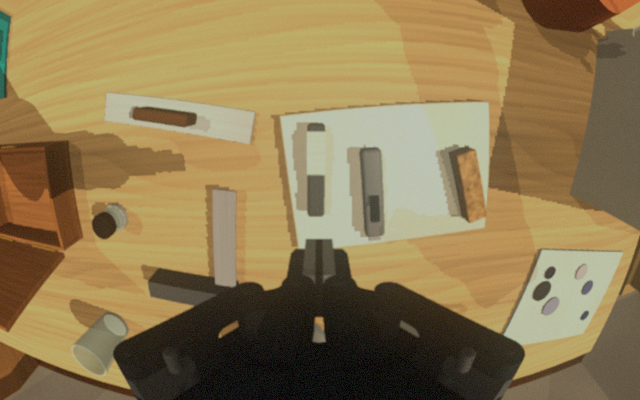

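The graphite hasn't moved, so the fingers closed on air. I'll go down again and look before closing.

```bash
python3 -m jog '{"offset":[[-0.003,-0.001,-0.03],[0,0,-0.03],[0,0,-0.03],[0,0,-0.03],[0,0,-0.02],[0,0,-0.01],[0,0,-0.005],[0,0,0],[0,0,0]],"yaw":[0,0,0,0,0,0,0,0,0],"jaw":[0.5,0.5,0.5,0.5,0.5,0.5,0.5,0.5,0.5]}' 50
python3 - <<'E'
from h import *
w=look('wrist'); s=look('scene'); d=look('side')
print(w['o']['position'])
im=np.vstack([cv2.resize(s['frame'][190:340,340:500],None,fx=2.5,fy=2.5)[:300,:400],cv2.resize(d['frame'][50:200,240:440],None,fx=2,fy=2)])
im=np.hstack([im,w['frame'][:,120:520][:, :][:400].copy() if 0 else cv2.copyMakeBorder(w['frame'][:,120:520],0,200,0,0,cv2.BORDER_CONSTANT)])
cv2.imwrite('pics/low.png',im[:,:,::-1])
E
```

```text
clock: 8.87
position: [0.5088, 0.1902, 0.0116]
ee_rot: [0.017, 1.0, 0.0, 0.001]
ft_force: [0.1, -0.1, 0.3]
grip_width: 0.5
grasp_force: 0.0
[0.50880131 0.19024056 0.01160812]
```

View pics/low.png

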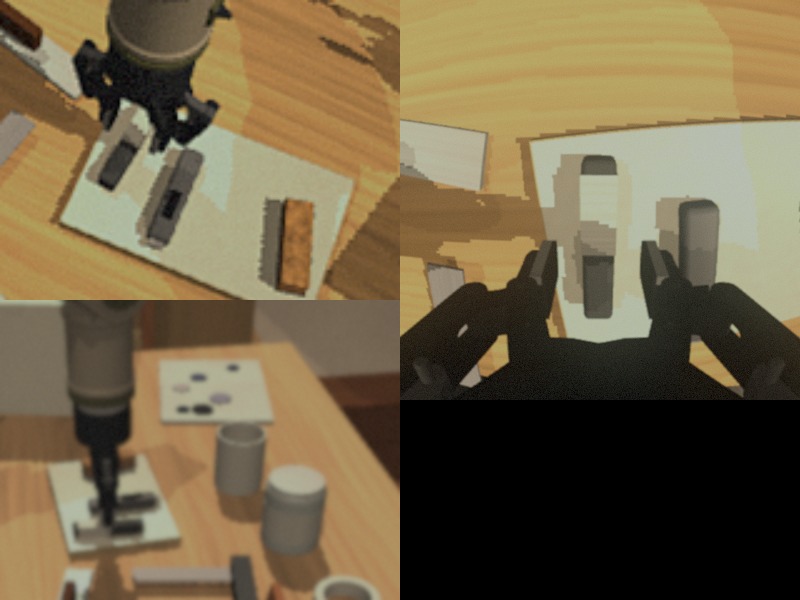

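The wrist view shows the open pads straddling the graphite, centred on it. Now I'll close and read the grip.

```bash
python3 -m jog '{"offset":[[0,0,0],[0,0,0],[0,0,0],[0,0,0],[0,0,0],[0,0,0]],"yaw":[0,0,0,0,0,0],"jaw":[0.6,0.7,0.8,0.8,0.8,0.8]}' 50
python3 - <<'E'
from h import *
w=look('wrist');s=look('scene')
im=np.hstack([cv2.resize(s['frame'][200:320,350:470],(400,400)),w['frame'][:,120:520]])
cv2.imwrite('pics/low2.png',im[:,:,::-1])
E
```

```text
clock: 9.52
position: [0.5081, 0.1899, 0.0106]
ee_rot: [0.017, 1.0, 0.0, -0.0]
ft_force: [0.8, 0.5, 0.1]
grip_width: 0.203
grasp_force: 0.0
```

View pics/low2.png

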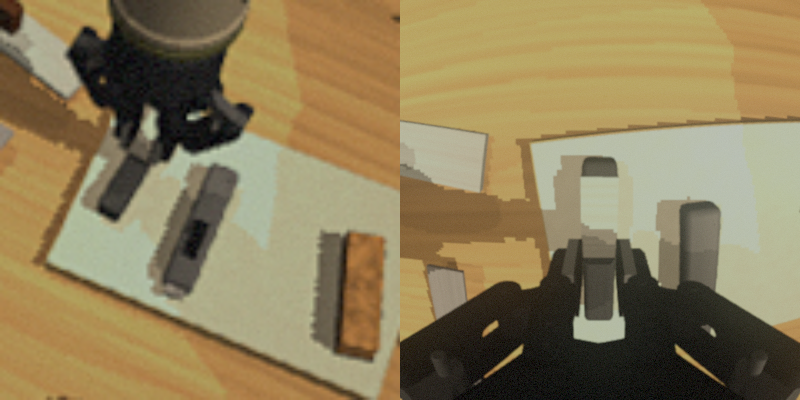

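```bash
python3 -m jog '{"offset":[[0,0,0],[0,0,0],[0,0,0],[0,0,0]],"yaw":[0,0,0,0],"jaw":[0.9,1,1,1]}' 50
```

```text
clock: 9.95
position: [0.5081, 0.1899, 0.0106]
ee_rot: [0.017, 1.0, 0.0, -0.0]
ft_force: [-0.0, 0.8, -0.7]
grip_width: 0.0
grasp_force: 0.0
```

Still shut on air, so the TCP must really be higher than it reads. I'll check the fingertip against the cameras.

```bash
python3 - <<'E'
from h import *
w=look('wrist');s=look('scene');d=look('side')
def projw(p,t):
    c=np.linalg.inv(np.array(p['hand_eye']))@np.r_[t,1]; x,y,z=c[0],-c[1],-c[2]; r=np.hypot(x,y);th=np.arctan2(r,z);K=p['camera_matrix']
    return K[0,2]+K[0,0]*th*x/r,K[1,2]+K[0,0]*th*y/r
def proj(p,X):
    c=R.from_quat(p['attitude']).as_matrix().T@(np.array(X)-p['eye']);K=p['camera_matrix'];return K[0,2]-K[0,0]*c[0]/c[2],K[1,2]+K[1,1]*c[1]/c[2]
P=w['o']['position']; print(P)
for k in (0,-.02,.02): print(k,projw(w,[0,0,k]))
print([proj(s,P+[0,0,k]) for k in (0,.02,.04)]);print([proj(d,P+[0,0,k]) for k in (0,.02,.04)])
us=[int(v) for v in proj(s,P)]; ud=[int(v) for v in proj(d,P)]
def crop(p,c,sz=50):
    f=p['frame'].copy(); 
    return cv2.resize(f[c[1]-sz:c[1]+sz,c[0]-sz:c[0]+sz],(390,390),interpolation=cv2.INTER_NEAREST)
A=crop(s,us);B=crop(d,ud)
for p,I,c in((s,A,us),(d,B,ud)):
    for k,col in ((0,(255,0,0)),(.02,(0,255,0)),(.04,(0,0,255))):
        q=(np.array(proj(p,P+[0,0,k]))-c+50)*3.9; cv2.circle(I,tuple(int(v) for v in q),3,col,-1)
cv2.imwrite('pics/tip.png',np.hstack([A,B])[:,:,::-1])
E
```

```text
[0.50809251 0.1898562  0.01058362]
0 (np.float64(319.11109768402036), np.float64(232.86062834095907))
-0.02 (np.float64(319.1366632026628), np.float64(248.09773317269543))
0.02 (np.float64(319.0895848637392), np.float64(220.34466908393165))
[(np.float64(390.92175306143065), np.float64(249.54827790879528)), (np.float64(391.81560287696414), np.float64(245.67984397925397)), (np.float64(392.7360511483969), np.float64(241.6962963387894))]
[(np.float64(292.8847267131861), np.float64(167.84716615139823)), (np.float64(292.6566880371519), np.float64(162.0284849760726)), (np.float64(292.4236136202516), np.float64(156.0813108139826))]
```

View pics/tip.png

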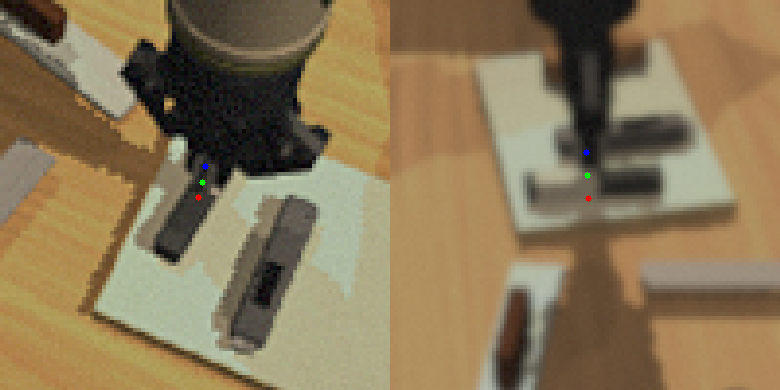

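In both outside views the shut tips sit 20–30 mm above the red dot, which marks the reported TCP. The reported height is therefore offset, and I'll measure by how much with a gentle touch-off.

```bash
for i in 1; do python3 -m jog '{"offset":[[0,0,-0.002],[0,0,-0.002],[0,0,0],[0,0,0]],"yaw":[0,0,0,0],"jaw":[1,1,1,1]}' | grep -E "pos|ft_"; done
python3 -m jog '{"offset":[[0,0,-0.002],[0,0,-0.002],[0,0,0],[0,0,0]],"yaw":[0,0,0,0],"jaw":[1,1,1,1]}' | grep -E "pos|ft_"
```

```text
position: [0.5079, 0.1898, 0.0064]
ft_force: [0.4, -0.5, -0.6]
position: [0.5083, 0.19, 0.0039]
ft_force: [-5.8, -2.6, 17.2]
```

Contact came at a reported z of 0.0045 on the graphite's 30 mm top, so the true tips are about 25 mm above the reading. I'll redo the grasp with that correction.

```bash
python3 -m jog '{"offset":[[0,0,0.006],[0,0,0.006],[0,0,0.005],[0,0,0],[0,0,0],[0,0,0],[0,0,-0.01],[0,0,-0.01],[0,0,-0.006],[0,0,-0.003],[0,0,0],[0,0,0]],"yaw":[0,0,0,0,0,0,0,0,0,0,0,0],"jaw":[1,1,0.5,0.5,0.5,0.5,0.5,0.5,0.5,0.5,0.5,0.5]}' 50
python3 -m jog '{"offset":[[0,0,0],[0,0,0],[0,0,0],[0,0,0],[0,0,0],[0,0,0]],"yaw":[0,0,0,0,0,0],"jaw":[1,1,1,1,1,1]}' 50
```

```text
clock: 11.77
position: [0.5079, 0.1899, -0.0098]
ee_rot: [0.017, 1.0, -0.0, -0.0]
ft_force: [0.5, 0.9, 0.7]
grip_width: 0.498
grasp_force: 0.0
clock: 12.27
position: [0.5086, 0.1901, -0.0088]
ee_rot: [0.017, 1.0, 0.0, 0.0]
ft_force: [-0.6, -0.9, 4.9]
grip_width: 0.196
grasp_force: 50.0
```

Gripped. I'll lift it, carry it to the box and measure the box from there.

```bash
python3 -m jog '{"offset":[[0,0,0.01],[0,0,0.03],[0,0,0.03],[0,0,0.03],[0,0,0.03],[0,-0.035,0.02],[0,-0.035,0],[0,-0.035,0],[0,-0.035,0],[0,-0.035,0],[0,-0.035,0],[0,-0.035,0],[0,-0.035,0],[0,-0.035,0],[0,-0.035,0],[0,-0.035,0],[0,-0.035,0],[0,-0.035,0],[0,0,0],[0,0,0]],"yaw":[0,0,0,0,0,0,0,0,0,0,0,0,0,0,0,0,0,0,0,0],"jaw":[1,1,1,1,1,1,1,1,1,1,1,1,1,1,1,1,1,1,1,1]}' 50
python3 - <<'E'
from h import *
p=look('wrist'); save(p,'wrist4.png'); o=p['o'];print(o['position'],R.from_quat(o['ee_rot']).as_euler('ZYX',degrees=True))
pts(p,['toolbox','lid_hinge','lid_front','inkpot']); print(yawof(p,'toolbox',.05))
E
```

```text
clock: 13.93
position: [0.5072, -0.2673, 0.1407]
ee_rot: [0.019, 1.0, 0.0, -0.0]
ft_force: [-0.2, 0.8, -0.8]
grip_width: 0.192
grasp_force: 49.3
[ 0.50715057 -0.26731621  0.14066457] [ 1.77774782e+02 -3.31034380e-02 -1.79999985e+02]
wrist toolbox [(0.87, [512.0, -275.0, -4.0])]
wrist lid_hinge [(0.33, [664.0, 17.0, 2.0])]
wrist lid_front []
wrist inkpot [(0.8, [565.0, -87.0, -1.0])]
[(0.68, [581.0, -284.0], 1.7, [276.0, 306.0])]
```

View pics/wrist4.png

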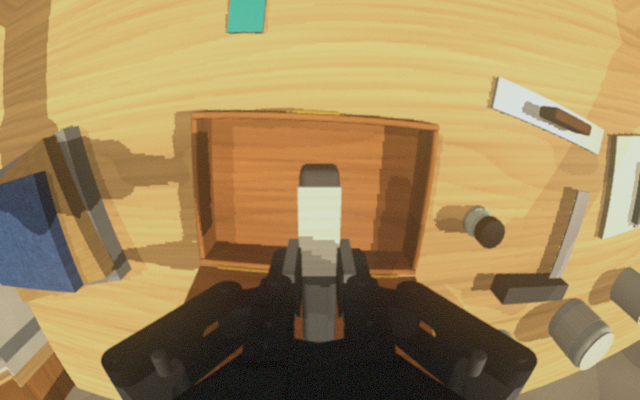

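The wrist view shows the graphite held over the empty box. The near rim runs from (192,112) to (438,125), with the brass catch at about (315,111).

```bash
python3 - <<'E'
from h import *
p=look('wrist')
w=onplane(p,[(192,112),(438,125),(416,274),(316,111)],.05); print(w)
d=w[1]-w[0]; print(np.degrees(np.arctan2(d[1],d[0]))-90, np.hypot(*d)); d=w[2]-w[1];print(np.degrees(np.arctan2(d[1],d[0])),np.hypot(*d)); print((w[0]+w[2])/2)
E
```

```text
[[ 0.43327691 -0.3728711 ]
 [ 0.45213617 -0.15778346]
 [ 0.60023629 -0.16814866]
 [ 0.44004557 -0.26420619]]
-5.0109780873990815 0.215912867452816
-4.003476741361168 0.14846239854134685
[ 0.5167566  -0.27050988]
```

```bash
python3 -m jog '{"offset":[[0.002,-0.023,0],[0,-0.023,0],[0,-0.023,-0.02],[0,0,-0.03],[0,0,-0.03],[0,0,-0.03],[0,0,-0.02],[0,0,-0.01],[0,0,-0.01],[0,0,0],[0,0,0],[0,0,0],[0,0,0],[0,0,0],[0,0,0.01],[0,0,0.02],[0,0,0.03],[0,0,0.03],[0,0,0.03],[0,0,0]],"yaw":[-1,-1,-1,0,0,0,0,0,0,0,0,0,0,0,0,0,0,0,0,0],"jaw":[1,1,1,1,1,1,1,1,1,1,1,0.55,0.55,0.55,0.55,0.55,0.55,0.55,0.55,0.55]}' 50
python3 -m jog '{"offset":[[0,0.04,0.01],[0,0.04,0.01],[0.002,0.04,0.01],[0.002,0.04,0],[0.002,0.04,0],[0.002,0.04,0],[0.002,0.04,0],[0.002,0.04,0],[0.002,0.04,0],[0.002,0.04,0],[0.002,0.04,0],[0.002,0.04,0],[0.002,0.04,0],[0.002,0.04,0],[0.002,0.03,0],[0,0,0],[0,0,0]],"yaw":[1,1,1,1,1,1,2,0,0,0,0,0,0,0,0,0,0],"jaw":[0.5,0.5,0.5,0.5,0.5,0.5,0.5,0.5,0.5,0.5,0.5,0.5,0.5,0.5,0.5,0.5,0.5]}' 50
python3 - <<'E'
from h import *
p=look('wrist'); o=p['o'];print(o['position'],R.from_quat(o['ee_rot']).as_euler('ZYX',degrees=True))
pts(p,['cutter','sander','graphite'])
for t,z in [('cutter',.03),('sander',.034),('graphite',.02)]: print(t,yawof(p,t,z))
p=look('scene');pts(p,['graphite','square','straightedge','blade_tip'])
p=look('side');pts(p,['graphite','square','straightedge','blade_tip']); print(yawof(p,'graphite',.02))
E
```

```text
clock: 15.95
position: [0.5132, -0.3361, 0.1185]
ee_rot: [0.044, 0.999, -0.002, 0.005]
ft_force: [0.0, -0.8, 0.5]
grip_width: 0.45
grasp_force: 0.0
clock: 17.37
position: [0.5356, 0.2581, 0.1412]
ee_rot: [-0.028, 1.0, 0.0, 0.0]
ft_force: [0.5, -1.3, 0.3]
grip_width: 0.498
grasp_force: 0.0
[0.53556486 0.25805873 0.14116549] [-1.76799313e+02  1.91431745e-02  1.79954675e+02]
wrist cutter [(0.81, [541.0, 252.0, 8.0])]
wrist sander [(0.88, [531.0, 366.0, 11.0]), (0.65, [764.0, 155.0, 0.0])]
wrist graphite []
cutter [(0.63, [539.0, 250.0], 3.4, [22.0, 106.0])]
sander [(0.79, [530.0, 362.0], 16.9, [32.0, 88.0])]
graphite []
scene graphite [(0.61, [517.0, -334.0, 6.0])]
scene square [(0.9, [663.0, 19.0, -2.0]), (0.29, [437.0, 23.0, -3.0])]
scene straightedge [(0.9, [437.0, 25.0, -1.0]), (0.74, [254.0, -325.0, -4.0])]
scene blade_tip [(0.89, [527.0, 88.0, 12.0]), (0.46, [768.0, -169.0, 1.0])]
side graphite [(0.66, [516.0, -337.0, 8.0]), (0.6, [438.0, 26.0, -1.0])]
side square [(0.81, [667.0, 20.0, -3.0])]
side straightedge [(0.65, [441.0, 25.0, -3.0]), (0.65, [256.0, -323.0, -1.0])]
side blade_tip [(0.87, [528.0, 84.0, 9.0]), (0.48, [522.0, 284.0, 2.0])]
[(0.8, [513.0, -337.0], -8.9, [31.0, 100.0]), (0.34, [793.0, -133.0], 60.9, [75.0, 175.0])]
```

Graphite is in the box. Cutter next.

```bash
python3 -m jog '{"offset":[[0.002,-0.004,-0.03],[0.001,-0.004,-0.03],[0,0,-0.03],[0,0,-0.025],[0,0,-0.015],[0,0,-0.01],[0,0,-0.007],[0,0,0],[0,0,0],[0,0,0],[0,0,0],[0,0,0],[0,0,0]],"yaw":[0,0,0,0,0,0,0,0,0,0,0,0,0],"jaw":[0.5,0.5,0.5,0.5,0.5,0.5,0.5,0.5,1,1,1,1,1]}' 50
python3 -m jog '{"offset":[[0,0,0.01],[0,0,0.03],[0,0,0.03],[0,0,0.03],[0,0,0.03],[0,-0.035,0.02],[-0.002,-0.035,0],[-0.002,-0.035,0],[-0.002,-0.035,0],[-0.002,-0.035,0],[-0.002,-0.035,0],[-0.002,-0.035,0],[-0.002,-0.035,0],[-0.002,-0.035,0],[-0.002,-0.035,0],[-0.002,-0.035,0],[-0.002,-0.035,0],[-0.002,-0.035,0],[0,-0.035,0],[0,0,0]],"yaw":[0,0,0,0,0,-1,-1,-1,-1,-1,-1,-1,-1,0,0,0,0,0,0,0],"jaw":[1,1,1,1,1,1,1,1,1,1,1,1,1,1,1,1,1,1,1,1]}' 50
```

```text
clock: 19.35
position: [0.54, 0.2484, -0.005]
ee_rot: [-0.026, 1.0, 0.0, 0.001]
ft_force: [-0.6, -0.3, 6.2]
grip_width: 0.235
grasp_force: 50.1
clock: 21.02
position: [0.513, -0.2503, 0.1443]
ee_rot: [0.048, 0.999, -0.002, 0.0]
ft_force: [-1.2, -0.8, -0.3]
grip_width: 0.242
grasp_force: 49.4
```

```bash
python3 -m jog '{"offset":[[0.002,-0.012,-0.01],[0,-0.011,-0.02],[0,0,-0.03],[0,0,-0.03],[0,0,-0.03],[0,0,-0.02],[0,0,-0.01],[0,0,0],[0,0,0],[0,0,0],[0,0,0],[0,0,0],[0,0,0.01],[0,0,0.02],[0,0,0.03],[0,0,0.03],[0,0,0.03],[0,0,0]],"yaw":[0,0,0,0,0,0,0,0,0,0,0,0,0,0,0,0,0,0],"jaw":[1,1,1,1,1,1,1,1,1,0.55,0.55,0.55,0.55,0.55,0.55,0.55,0.55,0.55]}' 50
python3 -m jog '{"offset":[[0,0.04,0.01],[0,0.04,0.01],[0,0.04,0.01],[0.001,0.04,0],[0.001,0.04,0],[0.001,0.04,0],[0.001,0.04,0],[0.001,0.04,0],[0.001,0.04,0],[0.001,0.04,0],[0.001,0.04,0],[0.001,0.04,0],[0.001,0.04,0],[0.001,0.04,0],[0.001,0.04,0],[0.001,0.02,0],[0,0,0],[0,0,0]],"yaw":[3,3,3,3,3,3,4,0,0,0,0,0,0,0,0,0,0,0],"jaw":[0.4,0.4,0.4,0.4,0.4,0.4,0.4,0.4,0.4,0.4,0.4,0.4,0.4,0.4,0.4,0.4,0.4,0.4]}' 50
python3 - <<'E'
from h import *
p=look('wrist'); o=p['o'];print(o['position'],R.from_quat(o['ee_rot']).as_euler('ZYX',degrees=True))
pts(p,['sander']); print(yawof(p,'sander',.034))
p=look('scene');pts(p,['graphite','cutter','sander']);print(yawof(p,'sander',.028))
E
```

```text
clock: 22.52
position: [0.5204, -0.2667, 0.1214]
ee_rot: [0.044, 0.999, -0.002, 0.005]
ft_force: [0.5, 0.4, 0.5]
grip_width: 0.449
grasp_force: 0.0
clock: 24.02
position: [0.5296, 0.3563, 0.1441]
ee_rot: [-0.149, 0.989, 0.0, 0.0]
ft_force: [-0.5, -1.4, 0.5]
grip_width: 0.598
grasp_force: 0.0
[0.52956931 0.35625407 0.14413727] [-1.62864151e+02  1.77499150e-02  1.79975792e+02]
wrist sander [(0.57, [528.0, 370.0, 7.0])]
[(0.79, [530.0, 365.0], 17.8, [27.0, 86.0])]
scene graphite [(0.56, [514.0, -333.0, 9.0]), (0.43, [511.0, -277.0, -3.0])]
scene cutter [(0.7, [515.0, -266.0, 5.0])]
scene sander [(0.96, [533.0, 364.0, 13.0]), (0.68, [728.0, 314.0, 3.0])]
[(0.58, [532.0, 365.0], 16.8, [32.0, 95.0])]
```

```bash
python3 -m jog '{"offset":[[0.001,0.004,-0.03],[0,0.005,-0.03],[0,0,-0.03],[0,0,-0.025],[0,0,-0.015],[0,0,-0.01],[0,0,-0.008],[0,0,0],[0,0,0],[0,0,0],[0,0,0],[0,0,0],[0,0,0]],"yaw":[0,0,0,0,0,0,0,0,0,0,0,0,0],"jaw":[0.4,0.4,0.4,0.4,0.4,0.4,0.4,0.4,1,1,1,1,1]}' 50
python3 -m jog '{"offset":[[0,0,0.01],[0,0,0.03],[0,0,0.03],[0,0,0.03],[0,0,0.03],[0,-0.038,0.02],[-0.001,-0.038,0],[-0.001,-0.038,0],[-0.001,-0.038,0],[-0.001,-0.038,0],[-0.001,-0.038,0],[-0.001,-0.038,0],[-0.001,-0.038,0],[-0.001,-0.038,0],[-0.001,-0.038,0],[-0.001,-0.038,0],[-0.001,-0.038,0],[-0.001,-0.038,0],[0,-0.038,0],[0,0,0]],"yaw":[0,0,0,0,0,-3,-3,-3,-3,-3,-3,-3,-1,0,0,0,0,0,0,0],"jaw":[1,1,1,1,1,1,1,1,1,1,1,1,1,1,1,1,1,1,1,1]}' 50
```

```text
clock: 25.5
position: [0.532, 0.3646, -0.0028]
ee_rot: [-0.148, 0.989, 0.001, 0.001]
ft_force: [-1.0, 0.3, 7.1]
grip_width: 0.29
grasp_force: 50.0
clock: 27.17
position: [0.5175, -0.1759, 0.1458]
ee_rot: [0.049, 0.999, -0.002, 0.0]
ft_force: [-1.1, -1.5, -0.2]
grip_width: 0.283
grasp_force: 49.3
```

```bash
python3 -m jog '{"offset":[[0.001,-0.016,-0.01],[0,-0.016,-0.02],[0,0,-0.03],[0,0,-0.03],[0,0,-0.03],[0,0,-0.02],[0,0,-0.01],[0,0,0],[0,0,0],[0,0,0],[0,0,0],[0,0,0],[0,0,0.01],[0,0,0.02],[0,0,0.03],[0,0,0.03],[0,0,0.03],[0,0,0.03],[0,0,0.03],[0,0,0]],"yaw":[0,0,0,0,0,0,0,0,0,0,0,0,0,0,0,0,0,0,0,0],"jaw":[1,1,1,1,1,1,1,1,1,0.55,0.55,0.55,0.55,0.55,0.55,0.55,0.55,0.55,0.55,0.55]}' 50
python3 -m jog '{"offset":[[0,0,0.03],[0,0,0.03],[0.02,-0.01,0],[0.03,-0.015,0],[0.03,-0.015,0],[0.03,-0.015,0],[0.03,-0.01,0],[0.02,-0.01,0],[0,0,0],[0,0,0]],"yaw":[0,0,0,0,0,0,0,0,0,0],"jaw":[0.55,0.55,0.55,1,1,1,1,1,1,1]}' 50
python3 - <<'E'
from h import *
p=look('scene');pts(p,['graphite','cutter','sander','lid_hinge','lid_front','tumbler']); save(p,'scene5.png')
p=look('side');pts(p,['graphite','cutter','sander','lid_hinge','lid_front'])
E
```

```text
clock: 28.83
position: [0.5236, -0.2001, 0.1838]
ee_rot: [0.044, 0.999, -0.002, 0.006]
ft_force: [0.3, 0.0, 0.4]
grip_width: 0.445
grasp_force: 0.0
clock: 29.67
position: [0.6807, -0.2742, 0.2355]
ee_rot: [0.044, 0.999, -0.0, 0.0]
ft_force: [-0.5, -0.1, 0.3]
grip_width: 0.001
grasp_force: 0.0
scene graphite [(0.47, [513.0, -336.0, 4.0])]
scene cutter [(0.54, [516.0, -265.0, 5.0])]
scene sander [(0.65, [519.0, -204.0, 6.0])]
scene lid_hinge [(0.63, [592.0, -283.0, 50.0]), (0.58, [667.0, 22.0, -0.0])]
scene lid_front [(0.98, [626.0, -283.0, 189.0])]
scene tumbler [(0.9, [768.0, -164.0, 1.0])]
side graphite [(0.69, [517.0, -336.0, 6.0])]
side cutter [(0.87, [516.0, -267.0, 5.0]), (0.57, [627.0, -286.0, 187.0]), (0.31, [668.0, 19.0, -2.0]), (0.23, [529.0, 84.0, 14.0])]
side sander [(0.77, [523.0, -198.0, 6.0]), (0.35, [589.0, -281.0, 53.0])]
side lid_hinge [(0.77, [592.0, -283.0, 50.0])]
side lid_front [(0.76, [627.0, -284.0, 189.0])]
```

View pics/scene5.png

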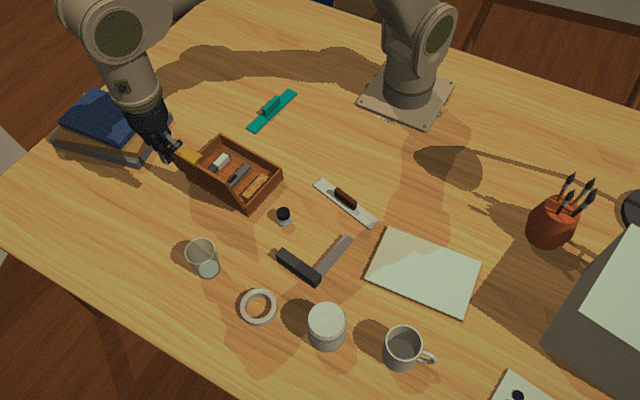

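All three tools are in the box, at about (220,163), (238,176) and (257,183). The hand is behind the lid, whose tongue shows at (190,157). Now I'll swing the lid over.

```bash
python3 -m jog '{"offset":[[0,-0.008,-0.03],[0,0,-0.03],[0,0,-0.03],[0,0,0],[-0.02,0,0],[-0.01,0,0],[-0.01,0,0],[-0.01,0,0.002],[-0.01,0.001,0.003],[-0.01,0.001,0],[-0.012,0.001,0],[-0.012,0.001,-0.001],[0,0,0]],"yaw":[0,0,0,0,0,0,0,0,0,0,0,0,0],"jaw":[1,1,1,1,1,1,1,1,1,1,1,1,1]}' 50
python3 - <<'E'
from h import *
p=look('side');pts(p,['lid_front'])
p=look('scene');pts(p,['lid_front'])
E
```

```text
clock: 31.4
position: [0.5856, -0.2786, 0.1515]
ee_rot: [0.044, 0.999, -0.0, 0.001]
ft_force: [-0.7, -0.5, -0.1]
grip_width: -0.002
grasp_force: 0.0
side lid_front [(0.58, [574.0, -280.0, 190.0])]
scene lid_front [(0.76, [569.0, -280.0, 192.0])]
```

```bash
python3 -m jog '{"offset":[[-0.012,0.001,-0.004],[-0.013,0.001,-0.006],[-0.013,0.001,-0.006],[-0.013,0.001,-0.008],[-0.014,0.001,-0.011],[-0.011,0.001,-0.013],[-0.01,0.001,-0.013],[-0.007,0.001,-0.013],[-0.007,0.001,-0.014],[-0.005,0.001,-0.01],[0,0,0]],"yaw":[0,0,0,0,0,0,0,0,0,0,0],"jaw":[1,1,1,1,1,1,1,1,1,1,1]}' 50
```

```text
clock: 32.52
position: [0.4795, -0.2674, 0.049]
ee_rot: [0.044, 0.999, 0.001, -0.002]
ft_force: [0.1, 0.2, 0.9]
grip_width: -0.004
grasp_force: 0.0
```

```bash
python3 - <<'E'
from h import *
p=look('side');pts(p,['lid_front'])
p=look('scene');pts(p,['lid_front'])
E
```

```text
side lid_front [(0.9, [456.0, -268.0, 80.0])]
scene lid_front [(0.84, [449.0, -268.0, 79.0])]
```

```bash
python3 -m jog '{"offset":[[0,0,0.01],[-0.012,0,0],[-0.012,0,0],[0,0,-0.01],[0,0,-0.005],[0,0,-0.004],[0,0,-0.003],[0,0,0],[0,0,0]],"yaw":[0,0,0,0,0,0,0,0,0],"jaw":[1,1,1,1,1,1,1,1,1]}' 50 | grep -E "pos|ft_"
python3 -m jog '{"offset":[[0,0,-0.001],[0,0,-0.001],[0,0,0],[0,0,0]],"yaw":[0,0,0,0],"jaw":[1,1,1,1]}' | grep -E "pos|ft_"
```

```text
position: [0.4576, -0.2678, 0.0387]
ft_force: [-0.7, 0.1, 1.0]
position: [0.4574, -0.2679, 0.0371]
ft_force: [0.7, -0.1, 1.1]
```

```bash
python3 -m jog '{"offset":[[0,0,-0.0015],[0,0,-0.0015],[0,0,0],[0,0,0]],"yaw":[0,0,0,0],"jaw":[1,1,1,1]}' | grep -E "pos|ft_"
python3 -m jog '{"offset":[[0,0,-0.001],[0,0,0],[0,0,0]],"yaw":[0,0,0],"jaw":[1,1,1]}' | grep -E "pos|ft_"
python3 - <<'E'
from h import *
p=look('side');pts(p,['lid_front']);p=look('scene');pts(p,['lid_front'])
E
```

```text
position: [0.4569, -0.268, 0.0337]
ft_force: [0.1, -0.3, -0.5]
position: [0.457, -0.2681, 0.0333]
ft_force: [-2.5, 1.3, 5.8]
side lid_front [(0.66, [454.0, -268.0, 61.0])]
scene lid_front [(0.67, [448.0, -268.0, 63.0])]
```

```bash
python3 -m jog '{"offset":[[0,0,-0.001],[0,0,0],[0,0,0]],"yaw":[0,0,0],"jaw":[1,1,1]}' | grep -E "pos|ft_"
python3 -m jog '{"offset":[[0,0,-0.0005],[0,0,0],[0,0,0]],"yaw":[0,0,0],"jaw":[1,1,1]}' | grep -E "pos|ft_"
```

```text
position: [0.457, -0.2681, 0.0332]
ft_force: [-6.6, 2.3, 14.8]
position: [0.4571, -0.2682, 0.0331]
ft_force: [-8.3, 3.6, 19.3]
```

The lid hit a hard stop at the shut height after snapping past the catch, at 19 N. I'll back off, check that it stays shut, and measure the straightedge.

```bash
python3 -m jog '{"offset":[[0,0,0.01],[0,0,0.03],[0,0,0.03],[0,0,0.03],[0,0.01,0.03],[0,0.02,0.03],[0,0.02,0.01],[0,0.02,0],[0,0.02,0],[0,0.02,0],[0,0.02,0],[0,0.02,0],[0,0.02,0],[0,0.02,0],[0,0.02,0],[0,0.02,0],[0,0,0],[0,0,0]],"yaw":[0,0,-7,-7,-7,-7,-7,-7,-7,-7,-7,-7,-7,-7,-7,-7,0,0],"jaw":[1,1,1,0.5,0.5,0.5,0.5,0.5,0.5,0.5,0.5,0.5,0.5,0.5,0.5,0.5,0.5,0.5]}' 50
cat > m.py <<'E'
from h import *
import sys
def edges(p,name,z,**k): print(p['n'],name,yawof(p,name,z,**k))
p=look('wrist'); save(p,sys.argv[1]); o=p['o'];print(o['position'],R.from_quat(o['ee_rot']).as_euler('ZYX',degrees=True))
pts(p,['straightedge','square','blade_tip','panel','inkpot']); edges(p,'straightedge',.006);edges(p,'panel',.012)
for n in ['scene','side']:
    p=look(n);pts(p,['straightedge','square','blade_tip','lid_front','inkpot']);edges(p,'straightedge',.006)
E
python3 m.py wrist6.png
```

```text
clock: 36.58
position: [0.4571, -0.0373, 0.2017]
ee_rot: [0.782, 0.624, 0.0, 0.0]
ft_force: [-0.8, -0.9, 0.2]
grip_width: 0.499
grasp_force: 0.0
[ 0.45709744 -0.03728554  0.20168936] [7.71809625e+01 7.65645009e-03 1.79978050e+02]
wrist straightedge [(0.67, [441.0, 19.0, 1.0])]
wrist square [(0.57, [664.0, 22.0, -0.0])]
wrist blade_tip [(0.89, [532.0, 87.0, 17.0])]
wrist panel []
wrist inkpot [(0.8, [567.0, -84.0, -4.0]), (0.27, [448.0, -271.0, 58.0])]
wrist straightedge [(0.7, [211.0, -323.0], 41.4, [41.0, 68.0]), (0.63, [440.0, 24.0], 76.3, [36.0, 201.0]), (0.21, [611.0, 26.0], -7.6, [131.0, 174.0])]
wrist panel [(0.67, [476.0, 153.0], -14.4, [17.0, 58.0])]
scene straightedge [(0.71, [435.0, 25.0, 0.0])]
scene square [(0.94, [665.0, 20.0, 3.0])]
scene blade_tip [(0.82, [532.0, 85.0, 16.0])]
scene lid_front [(0.77, [449.0, -264.0, 63.0])]
scene inkpot [(0.74, [561.0, -86.0, -2.0])]
scene straightedge [(0.83, [438.0, 26.0], 76.2, [48.0, 203.0]), (0.6, [255.0, -326.0], -8.7, [57.0, 203.0])]
side straightedge [(0.88, [253.0, -325.0, -3.0]), (0.64, [440.0, 29.0, -4.0]), (0.33, [767.0, -174.0, -2.0])]
side square [(0.96, [667.0, 19.0, -3.0])]
side blade_tip [(0.76, [528.0, 83.0, 16.0])]
side lid_front [(0.65, [452.0, -269.0, 60.0])]
side inkpot [(0.54, [568.0, -82.0, -1.0])]
side straightedge [(0.75, [256.0, -319.0], -6.9, [48.0, 202.0]), (0.61, [439.0, 24.0], 77.6, [43.0, 209.0])]
```

View pics/wrist6.png

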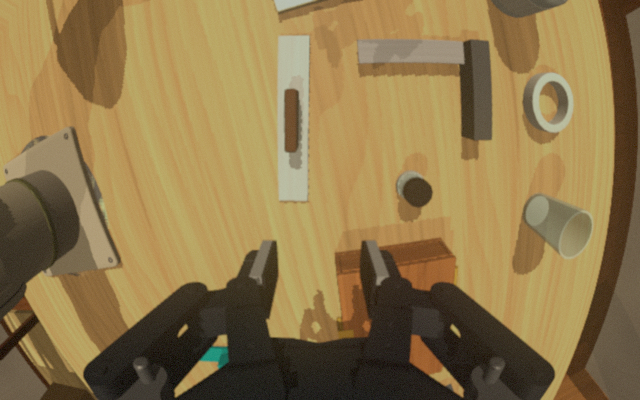

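The wrist view shows the lid closed at (395,265), and the straightedge with its dark handle at (292,120). The square is undisturbed. I'll grasp the handle.

```bash
python3 -m jog '{"offset":[[-0.005,0.02,-0.02],[-0.006,0.02,-0.03],[-0.006,0.021,-0.03],[0,0,-0.03],[0,0,-0.03],[0,0,-0.025],[0,0,-0.02],[0,0,-0.01],[0,0,-0.01],[0,0,0],[0,0,0]],"yaw":[0,0,0,0,0,0,0,0,0,0,0],"jaw":[0.5,0.5,0.5,0.5,0.5,0.5,0.5,0.5,0.5,0.5,0.5]}' 60
python3 -m jog '{"offset":[[0,0,0],[0,0,0],[0,0,0],[0,0,0],[0,0,0],[0,0,0],[0,0,0.01],[0,0,0.02],[0,0,0.02],[0,0,0]],"yaw":[0,0,0,0,0,0,0,0,0,0],"jaw":[1,1,1,1,1,1,1,1,1,1]}' 60
```

```text
clock: 38.6
position: [0.4405, 0.023, -0.003]
ee_rot: [0.783, 0.622, 0.0, 0.0]
ft_force: [0.1, -0.9, -0.8]
grip_width: 0.5
grasp_force: 0.0
clock: 39.43
position: [0.4423, 0.0233, 0.0504]
ee_rot: [0.783, 0.623, 0.002, 0.002]
ft_force: [1.6, -0.6, -1.9]
grip_width: 0.148
grasp_force: 59.2
```

```bash
python3 -m jog '{"offset":[[-0.004,0.03,0],[-0.004,0.03,0],[-0.004,0.03,0],[-0.004,0.03,0],[-0.004,0.03,0],[-0.004,0.03,0],[-0.004,0.03,0],[-0.004,0.03,0],[-0.002,0.012,0],[0,0,0],[0,0,0]],"yaw":[2,2,2,2,2,2,2,2,1.5,0,0],"jaw":[1,1,1,1,1,1,1,1,1,1,1]}' 60
python3 m.py wrist7.png
```

```text
clock: 40.35
position: [0.4057, 0.2749, 0.0461]
ee_rot: [0.678, 0.735, -0.0, -0.0]
ft_force: [-0.1, -1.0, -2.1]
grip_width: 0.144
grasp_force: 59.1
[0.40565737 0.27493596 0.04614712] [ 9.45591143e+01  2.42143113e-02 -1.79962787e+02]
wrist straightedge [(0.95, [410.0, 273.0, 49.0])]
wrist square []
wrist blade_tip [(0.47, [727.0, 315.0, 1.0])]
wrist panel [(0.72, [524.0, 274.0, -3.0])]
wrist inkpot [(0.36, [410.0, 274.0, 49.0])]
wrist straightedge []
wrist panel [(0.83, [522.0, 279.0], -85.5, [163.0, 241.0])]
scene straightedge [(0.74, [401.0, 274.0, 46.0]), (0.73, [254.0, -324.0, -3.0])]
scene square [(0.8, [663.0, 20.0, -1.0])]
scene blade_tip [(0.81, [531.0, 86.0, 16.0])]
scene lid_front [(0.67, [448.0, -268.0, 60.0])]
scene inkpot [(0.5, [562.0, -87.0, -3.0])]
scene straightedge [(0.72, [255.0, -327.0], -5.0, [53.0, 206.0]), (0.64, [370.0, 273.0], -85.8, [52.0, 210.0])]
side straightedge [(0.73, [252.0, -323.0, -2.0]), (0.69, [406.0, 280.0, 49.0])]
side square [(0.63, [669.0, 18.0, -2.0])]
side blade_tip [(0.83, [527.0, 85.0, 14.0]), (0.36, [767.0, -173.0, 1.0])]
side lid_front [(0.84, [452.0, -269.0, 62.0])]
side inkpot [(0.85, [565.0, -84.0, -2.0])]
side straightedge [(0.66, [255.0, -318.0], -6.7, [48.0, 203.0]), (0.56, [405.0, 359.0], -86.1, [38.0, 221.0])]
```

View pics/wrist7.png

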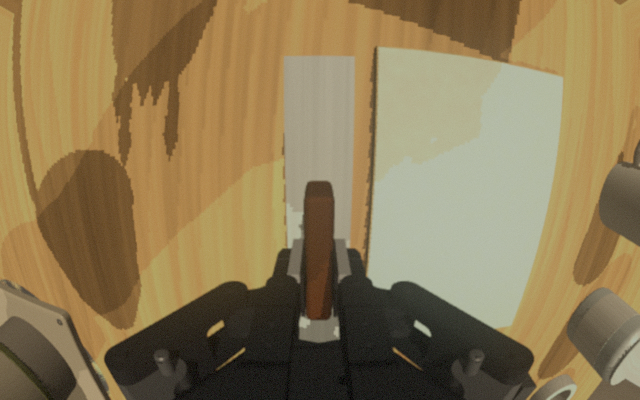

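The straightedge is held parallel to the panel's near edge (about 372 px column, against its own edge at 354). I'll lower it and slide it in.

```bash
python3 -m jog '{"offset":[[0.002,-0.002,-0.015],[0.002,-0.002,-0.015],[0,0,-0.01],[0,0,-0.005],[0,0,-0.002],[0.004,0,0],[0.004,0,0],[0,0,0],[0,0,0]],"yaw":[0,0,0,0,0,0,0,0,0],"jaw":[1,1,1,1,1,1,1,1,1]}' 60|grep -E "pos|ft"
python3 -m jog '{"offset":[[0.002,0,0],[0.002,0,0],[0.002,0,0],[0,0,0],[0,0,0]],"yaw":[0,0,0,0,0],"jaw":[1,1,1,1,1]}' 60|grep -E "pos|ft"
```

```text
position: [0.4187, 0.2713, 0.0]
ft_force: [-0.6, -0.1, -2.6]
position: [0.4242, 0.271, -0.0005]
ft_force: [0.6, 0.1, -3.2]
```

```bash
python3 -m jog '{"offset":[[0,0,-0.001],[0,0,-0.001],[0,0,0],[0,0,0]],"yaw":[0,0,0,0],"jaw":[1,1,1,1]}' 60|grep -E "pos|ft"
python3 -m jog '{"offset":[[0.001,0,0],[0.001,0,0],[0,0,0],[0,0,0]],"yaw":[0,0,0,0],"jaw":[1,1,1,1]}' 60|grep -E "pos|ft"
```

```text
position: [0.424, 0.271, -0.0023]
ft_force: [-1.9, -1.2, 1.7]
position: [0.4251, 0.2712, -0.0024]
ft_force: [-7.2, -2.1, 8.3]
```

```bash
python3 -m jog '{"offset":[[0.001,0,0.0005],[0,0,0],[0,0,0]],"yaw":[0,0,0],"jaw":[1,1,1]}' 60|grep -E "pos|ft"
python3 -m jog '{"offset":[[0.001,0,0],[0,0,0],[0,0,0]],"yaw":[0,0,0],"jaw":[1,1,1]}' 60|grep -E "pos|ft"
python3 - <<'E'
from h import *
print(manip.get_obs()['torque'])
E
```

```text
position: [0.4251, 0.2712, -0.0023]
ft_force: [-9.7, -1.5, 6.7]
position: [0.4252, 0.2712, -0.0023]
ft_force: [-14.7, -2.3, 11.7]
[-0.41478299  3.25833089 -0.08101136]
```

```bash
python3 -m jog '{"offset":[[0,0,0],[0,0,0],[0,0,0],[0,0,0],[0,0,0],[0,0,0.01],[0,0,0.02],[0,0,0.03],[0,0,0.03],[0,0,0.03],[0,0,0.03],[0,0,0]],"yaw":[0,0,0,0,0,0,0,0,0,0,0,0],"jaw":[0.8,0.7,0.6,0.6,0.6,0.6,0.6,0.6,0.6,0.6,0.6,0.6]}' 20
python3 m.py wrist8.png
```

```text
clock: 44.78
position: [0.4306, 0.273, 0.1548]
ee_rot: [0.679, 0.734, 0.004, 0.001]
ft_force: [0.0, 1.1, 1.6]
grip_width: 0.397
grasp_force: 0.0
[0.43062448 0.27299989 0.15475437] [ 94.51064981  -0.22370687 179.5064318 ]
wrist straightedge [(0.64, [428.0, 266.0, -1.0])]
wrist square []
wrist blade_tip []
wrist panel [(0.71, [522.0, 276.0, -4.0])]
wrist inkpot []
wrist straightedge [(0.6, [425.0, 272.0], -85.7, [37.0, 199.0])]
wrist panel [(0.72, [523.0, 279.0], -85.8, [162.0, 241.0])]
scene straightedge [(0.95, [256.0, -326.0, -2.0]), (0.68, [790.0, -7.0, -2.0]), (0.64, [418.0, 273.0, -3.0])]
scene square [(0.57, [653.0, 19.0, 3.0]), (0.47, [728.0, 314.0, 1.0])]
scene blade_tip [(0.95, [514.0, 84.0, -1.0])]
scene lid_front [(0.8, [449.0, -266.0, 63.0])]
scene inkpot [(0.82, [565.0, -87.0, -4.0]), (0.32, [592.0, -280.0, 50.0])]
scene straightedge [(0.85, [419.0, 271.0], -87.0, [41.0, 198.0]), (0.62, [255.0, -324.0], -2.6, [58.0, 202.0])]
side straightedge [(0.6, [425.0, 274.0, -2.0]), (0.55, [255.0, -326.0, -3.0])]
side square [(0.75, [641.0, 16.0, -2.0])]
side blade_tip [(0.95, [503.0, 82.0, 10.0]), (0.34, [765.0, -171.0, -0.0])]
side lid_front [(0.97, [452.0, -268.0, 63.0])]
side inkpot [(0.71, [566.0, -80.0, -3.0])]
side straightedge [(0.66, [257.0, -319.0], -6.7, [49.0, 203.0]), (0.6, [425.0, 273.0], -85.8, [38.0, 209.0]), (0.52, [579.0, 51.0], -10.0, [164.0, 165.0])]
```

View pics/wrist8.png

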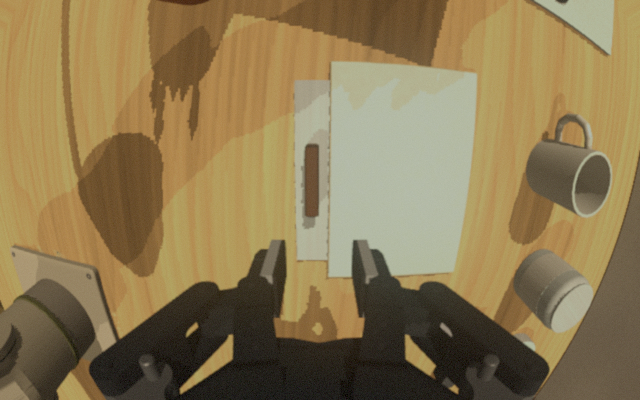

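The straightedge now lies flush along the near edge at (312,170), parallel and centred. Meanwhile the square has been knocked aside, so I'll go and measure it again.

```bash
python3 -m jog '{"offset":[[0,-0.01,0.03],[0.02,-0.03,0.02],[0.02,-0.03,0],[0.02,-0.03,0],[0.02,-0.03,0],[0.02,-0.03,0],[0.02,-0.03,0],[0.02,-0.03,0],[0.02,-0.03,0],[0,-0.03,0],[0,-0.03,0],[0,0,0],[0,0,0]],"yaw":[0,0,0,0,0,0,0,0,0,0,0,0,0],"jaw":[0.4,0.4,0.4,0.4,0.4,0.4,0.4,0.4,0.4,0.4,0.4,0.4,0.4]}' 80
python3 - <<'E'
from h import *
p=look('wrist'); save(p,'wrist9.png'); o=p['o'];print(o['position'],R.from_quat(o['ee_rot']).as_euler('ZYX',degrees=True))
P=[p,look('scene'),look('side')]
for q in P: pts(q,['square','blade_tip','inkpot'])
E
```

```text
clock: 46.97
position: [0.588, -0.0413, 0.1978]
ee_rot: [0.68, 0.733, -0.0, 0.0]
ft_force: [0.9, 0.8, -0.2]
grip_width: 0.598
grasp_force: 0.0
[ 0.58800163 -0.04131907  0.19777375] [ 9.42757884e+01  2.56509091e-02 -1.79979944e+02]
wrist square [(0.6, [637.0, 14.0, 2.0])]
wrist blade_tip [(0.98, [508.0, 86.0, 12.0])]
wrist inkpot [(0.7, [566.0, -83.0, -4.0])]
scene square [(0.71, [634.0, 16.0, 0.0])]
scene blade_tip [(0.63, [503.0, 81.0, 14.0])]
scene inkpot [(0.62, [565.0, -86.0, 1.0])]
side square [(0.72, [642.0, 16.0, -2.0]), (0.48, [589.0, -281.0, 53.0])]
side blade_tip [(0.73, [425.0, 276.0, -2.0]), (0.58, [504.0, 82.0, 14.0])]
side inkpot [(0.67, [563.0, -82.0, -4.0]), (0.5, [426.0, 274.0, -0.0])]
```

View pics/wrist9.png

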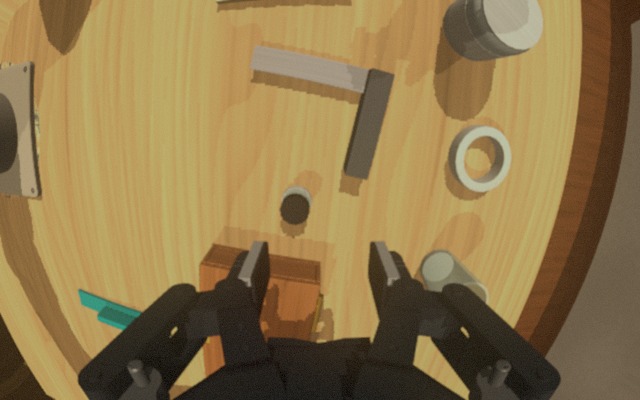

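The wrist view shows the stock's top face with corners at about (370,70), (394,73), (366,178) and (345,173), and the blade tip at (253,58). The inkpot is at (295,203).

```bash
python3 - <<'E'
from h import *
p=look('wrist')
w=onplane(p,[(370,70),(394,73),(367,178),(346,174)],.038); print(w.round(3),w.mean(0))
for a,b in((3,0),(2,1)): d=w[b]-w[a]; print(np.degrees(np.arctan2(d[1],d[0]))-90,np.hypot(*d))
b=onplane(p,[(254,58),(362,80)],.017);d=b[0]-b[1];print(b.round(3),np.degrees(np.arctan2(-d[1],-d[0])),np.hypot(*d))
# from points: origin->tip own vector (-143,46)
d=np.array([.5035,.083])-[.637,.0155];print(np.degrees(np.arctan2(d[1],d[0])-np.arctan2(46,-143)))
E
```

```text
[[ 0.633  0.076]
 [ 0.659  0.076]
 [ 0.642 -0.041]
 [ 0.618 -0.039]] [0.63824155 0.01793266]
-7.32838812760275 0.11573327517611105
-8.266180944889882 0.11876447866219286
[[0.506 0.083]
 [0.628 0.066]] -7.845765897562217 0.12357328693589952
-8.990123573040005
```

```bash
python3 -m jog '{"offset":[[0.017,0.023,0],[0.017,0.023,0],[0.017,0.022,-0.03],[0,0,-0.03],[0,0,-0.03],[0,0,-0.03],[0,0,-0.03],[0,0,-0.02],[0,0,-0.015],[0,0,-0.01],[0,0,-0.009],[0,0,0],[0,0,0]],"yaw":[-3,-3,-3,-3,0,0,0,0,0,0,0,0,0],"jaw":[0.4,0.4,0.4,0.4,0.4,0.4,0.4,0.4,0.4,0.4,0.4,0.4,0.4]}' 80
python3 -m jog '{"offset":[[0,0,0],[0,0,0],[0,0,0],[0,0,0],[0,0,0],[0,0,0]],"yaw":[0,0,0,0,0,0],"jaw":[1,1,1,1,1,1]}' 80
```

```text
clock: 48.7
position: [0.6393, 0.029, -0.0056]
ee_rot: [0.752, 0.659, 0.0, 0.0]
ft_force: [-0.3, 0.2, -0.1]
grip_width: 0.599
grasp_force: 0.0
clock: 49.2
position: [0.6403, 0.0291, -0.0044]
ee_rot: [0.752, 0.659, 0.001, 0.001]
ft_force: [-1.2, -0.5, 6.5]
grip_width: 0.282
grasp_force: 79.8
```

```bash
python3 -m jog '{"offset":[[0,0,0.01],[0,0,0.03],[0,0,0.03],[0,0.03,0],[0,0.03,0],[0,0.03,0],[-0.001,0.03,0],[-0.001,0.03,0],[-0.001,0.03,0],[-0.001,0.03,0],[-0.001,0.03,0],[-0.001,0.029,0],[0,0,0],[0,0,0]],"yaw":[0,0,0,0,2,2,2,2,2,2,0,0,0,0],"jaw":[1,1,1,1,1,1,1,1,1,1,1,1,1,1]}' 80
python3 - <<'E'
from h import *
p=look('wrist'); save(p,'wrist10.png'); o=p['o'];print(o['position'],R.from_quat(o['ee_rot']).as_euler('ZYX',degrees=True))
P=[p,look('scene'),look('side')]
for q in P: pts(q,['square','blade_tip','panel','straightedge'])
E
```

```text
clock: 50.37
position: [0.6316, 0.3008, 0.064]
ee_rot: [0.677, 0.736, -0.0, -0.001]
ft_force: [0.6, -1.1, -3.4]
grip_width: 0.282
grasp_force: 79.2
[0.63158984 0.30077146 0.06398646] [ 9.47312179e+01 -5.83559973e-02 -1.79937988e+02]
wrist square [(0.62, [634.0, 284.0, 69.0])]
wrist blade_tip [(0.63, [487.0, 324.0, 78.0])]
wrist panel [(0.86, [523.0, 277.0, -4.0]), (0.44, [630.0, 288.0, 69.0])]
wrist straightedge [(0.82, [427.0, 270.0, -0.0])]
scene square [(0.68, [634.0, 287.0, 69.0])]
scene blade_tip []
scene panel [(0.97, [521.0, 278.0, 2.0])]
scene straightedge [(0.78, [254.0, -325.0, -2.0]), (0.33, [445.0, -268.0, 63.0]), (0.29, [561.0, -85.0, -3.0])]
side square [(0.9, [638.0, 284.0, 64.0])]
side blade_tip [(0.7, [486.0, 319.0, 83.0]), (0.46, [768.0, -170.0, -0.0]), (0.24, [764.0, 154.0, -2.0])]
side panel [(0.63, [523.0, 280.0, 2.0])]
side straightedge [(0.76, [253.0, -322.0, -0.0]), (0.65, [424.0, 272.0, -3.0])]
```

View pics/wrist10.png

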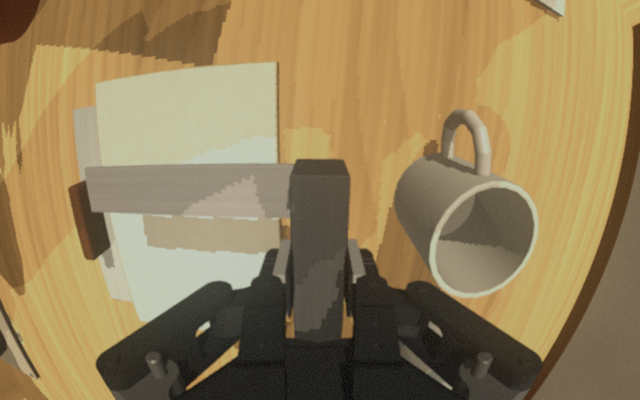

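The square is held level, with the blade at (190,190) over the panel and the stock clear of the far edge and the mug. I'll lower it and slide it in.

```bash
python3 -m jog '{"offset":[[0,-0.002,-0.02],[0,0,-0.02],[0,0,-0.015],[0,0,-0.007],[0,0,-0.005],[-0.002,0,0],[-0.002,0,0],[-0.002,0,0],[-0.002,0,0],[0,0,0],[0,0,0]],"yaw":[0,0,0,0,0,0,0,0,0,0,0],"jaw":[1,1,1,1,1,1,1,1,1,1,1]}' 80|grep -E "pos|ft"
python3 -m jog '{"offset":[[0,0,-0.002],[0,0,-0.001],[-0.001,0,0],[-0.001,0,0],[0,0,0],[0,0,0]],"yaw":[0,0,0,0,0,0],"jaw":[1,1,1,1,1,1]}' 80|grep -E "pos|ft"
```

```text
position: [0.6252, 0.2961, -0.0025]
ft_force: [0.3, 0.8, -2.8]
position: [0.6251, 0.2962, -0.0044]
ft_force: [2.8, -0.3, 6.1]
```

```bash
python3 -m jog '{"offset":[[0,0,0.0008],[-0.002,0,0],[-0.002,0,0],[-0.001,0,0],[0,0,0],[0,0,0]],"yaw":[0,0,0,0,0,0],"jaw":[1,1,1,1,1,1]}' 80|grep -E "pos|ft"
python3 -m jog '{"offset":[[-0.002,0,0],[-0.001,0,0],[0,0,0],[0,0,0]],"yaw":[0,0,0,0],"jaw":[1,1,1,1]}' 80|grep -E "pos|ft"
```

```text
position: [0.6187, 0.2962, -0.0044]
ft_force: [4.1, 0.8, 7.4]
position: [0.6158, 0.2962, -0.0044]
ft_force: [4.0, -0.0, 5.8]
```

```bash
python3 -m jog '{"offset":[[-0.001,0,0],[-0.001,0,0],[0,0,0],[0,0,0]],"yaw":[0,0,0,0],"jaw":[1,1,1,1]}' 80|grep -E "pos|ft"
python3 -m jog '{"offset":[[-0.001,0,0],[0,0,0],[0,0,0]],"yaw":[0,0,0],"jaw":[1,1,1]}' 80|grep -E "pos|ft"
```

```text
position: [0.6146, 0.2962, -0.0044]
ft_force: [6.2, 1.3, 2.5]
position: [0.6144, 0.2963, -0.0043]
ft_force: [10.9, 2.0, 0.1]
```

```bash
python3 -m jog '{"offset":[[-0.001,0,-0.0005],[0,0,0],[0,0,0]],"yaw":[0,0,0],"jaw":[1,1,1]}' 80|grep -E "pos|ft"
python3 -m jog '{"offset":[[0,0,0],[0,0,0],[0,0,0],[0,0,0],[0,0,0],[0,0,0.01],[0,0,0.02],[0,0,0.03],[0,0,0.03],[0,0,0.03],[0,0,0.03],[0,-0.02,0.02],[0,-0.03,0.02],[0,-0.03,0.02],[0,-0.03,0],[0,0,0],[0,0,0]],"yaw":[0,0,0,0,0,0,0,0,0,0,0,0,0,0,0,0,0],"jaw":[0.8,0.7,0.55,0.55,0.55,0.55,0.55,0.55,0.55,0.55,0.55,0.55,0.55,0.55,0.55,0.55,0.55]}' 20
python3 - <<'E'
from h import *
p=look('wrist'); save(p,'wrist11.png'); o=p['o'];print(o['position'])
P=[p,look('scene'),look('side')]
for q in P:
    pts(q,['square','blade_tip','straightedge','lid_front','inkpot'])
print(yawof(p,'straightedge',.006),yawof(p,'panel',.012))
w=[manip.tip_of(q,'square') for q in P]
pan=np.array([.523,.279]);t=np.radians(4.4);Rm=np.array([[np.cos(t),np.sin(t)],[-np.sin(t),np.cos(t)]])
for l in w: print([(Rm@(np.array(d['at'][:2])-pan)).round(3) for d in l[:1]])
E
```

```text
position: [0.6145, 0.2963, -0.0043]
ft_force: [13.2, 1.2, 1.3]
clock: 55.62
position: [0.6113, 0.1837, 0.2052]
ee_rot: [0.68, 0.733, -0.0, 0.0]
ft_force: [0.3, 0.6, -1.0]
grip_width: 0.447
grasp_force: 0.0
[0.61126519 0.18368969 0.20518333]
wrist square [(0.97, [616.0, 281.0, 1.0])]
wrist blade_tip [(0.73, [472.0, 321.0, 14.0])]
wrist straightedge [(0.79, [428.0, 269.0, -1.0])]
wrist lid_front []
wrist inkpot [(0.65, [565.0, -83.0, -4.0])]
scene square [(0.86, [613.0, 284.0, 0.0]), (0.57, [768.0, -165.0, 1.0])]
scene blade_tip [(0.56, [468.0, 314.0, 16.0])]
scene straightedge [(0.75, [420.0, 272.0, 1.0]), (0.55, [256.0, -327.0, -3.0]), (0.52, [444.0, -266.0, 64.0])]
scene lid_front [(0.58, [448.0, -268.0, 65.0])]
scene inkpot [(0.65, [563.0, -85.0, -2.0])]
side square [(0.71, [618.0, 285.0, -3.0])]
side blade_tip [(0.53, [729.0, 311.0, -1.0])]
side straightedge [(0.95, [424.0, 274.0, 1.0]), (0.6, [252.0, -323.0, 1.0])]
side lid_front [(0.72, [455.0, -268.0, 61.0])]
side inkpot [(0.6, [565.0, -79.0, -1.0]), (0.3, [790.0, -10.0, -2.0])]
[(0.68, [420.0, 271.0], -85.8, [40.0, 200.0]), (0.37, [782.0, 23.0], 29.1, [20.0, 49.0])] [(0.76, [523.0, 274.0], -85.8, [160.0, 234.0])]
[array([ 0.093, -0.005])]
[array([ 0.09 , -0.002])]
[array([ 0.095, -0.001])]
```

View pics/wrist11.png

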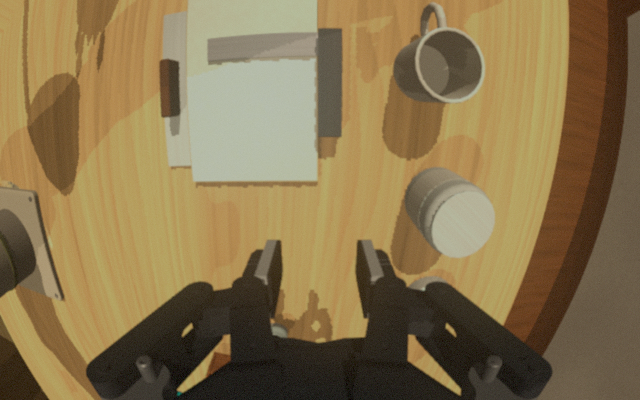

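The picture shows the stock flush on the panel's far edge (column 318), with the blade across the panel at (262,47). The straightedge is flush on the near edge (column 188), and the lid still reads shut. Handing in.

```bash
python3 -c "
from workcell import manip
print(manip.hand_in())"
```

```text
the job is handed in; nothing more can be done
None
```

The job is handed in, with no verdict returned: the three tools present (graphite, cutter, sander) are in the box, the lid was pressed to a hard stop past its catch and still reads shut, and the straightedge and square measured flush along the panel's near and far edges.

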